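# Stroke-check three plunger dispensers and set the sticking one on its head

### The arm

A 6-joint arm with a two-finger parallel gripper is mounted at the origin on a cart in front of the work surface, level with it; the furniture and walls round the work are solid. World frame = base frame: x ahead of the robot, y to its left, z up, the work surface at z = 0. Lengths are in m, angles in degrees, forces in N, time in s.
With the tool pointing down it reaches from about 0.4 to 0.825 m from the base axis. Payload 7 kg.
Tool frame: the origin (TCP) lies between the finger pads; the fingertips stand 19 mm ahead of it and the grasp point (between the pads) is the TCP (r.tip_extent is the distance from the TCP to the fingertips, in m); z points along the fingers, y is the direction in which the jaws open and shut (so a half turn about z gives the same grasp; the last joint's range is limited). The gripper opens to 88 mm and grips with 3 to 60 N. Pads are 19 mm wide; open, the fingers measure 130 mm over their backs; the gripper's body (78 mm by 193 mm) begins 47 mm behind the grasp point.
Start: joints at [91.794, 20.546, 0.682, 0, -70.136, -16.507], TCP at [0.171, 0.653, 0.246] pointing down, gripper open.
Joint ranges: [-176.03, 176.03], [-82.01, 121.73], [-58.28, 71.71], [-173.87, 95.51], [-174.79, -0.11], [-173.66, 173.66]. Speed limits (degrees/s): [136.94, 136.94, 172.46, 180, 180, 180].

### API

Orientations are given as [roll, pitch, yaw] about the fixed x, y, z axes, in that order (R = Rz(yaw) Ry(pitch) Rx(roll)).
In Python, from plant import r, capture, workorder, spotter gives the robot as it stands.
- The arm moves only by the tool step_arm, never from a script. Its argument "motion" is a list of rows, each a list of 5 numbers: the finger opening in m, from 0 to 0.0876, then the shift along the tool's x, y, z in m, then the turn about the tool's z in rad. In form: [[grip, dx, dy, dz, roll], ...]. A call has 1 to 5 rows; each row is the pose to reach, as a shift and turn from the pose commanded when the call began, along the tool's axes at that moment; what a row does not reach only later rows make up. A row lasts 1/8 s, in which the tool goes at most 62.5 mm and 10.7 degrees, less where a joint would pass 70% of its speed; a pose out of reach is approached as far as the arm can. A call with a gripper value outside its range is refused whole. The fingers move at their own pace and stop on an object; "newtons" is the grip in N (left out, the last holds). Time passes only in rows, so rows that repeat a pose let the fingers close. It gives the time, the measured TCP pose, the force and the opening at its end, in the units of the state.
- r.get_state(): the state, without advancing time (a new reading comes with each control period).
- capture(name): name is "scene" or "top" or "wrist"; returns a dict with "image" (384x512x3 uint8, red, green, blue), "z_map" (384x512 float32, m along the optical axis (not along the pixel's ray), 0 where there is no reading), "fx", "fy", "cx", "cy" (pixels), "pose" (4x4, takes a point from camera to world coordinates). Camera axes: x right, y down, z forward; pixel columns grow to the right and rows downward; lengths in m; the calibration is good to about 2 mm. A picture is of the moment at which its call begins.
- workorder.close_job(): hands the job in, once; it reports no verdict.
Trained networks look in the newest picture that a camera, given by its name, has taken for a name from the list of things; names that differ only in an ending like _2 or _b are one class to them, and where a whole thing is asked for, a point or a joint stands for the part that bears it (a point fixed in the world has none). Each returns a list of dicts, best first, with "p" (0 to 1); they miss things now and then, are a little off and sometimes report something else, mostly with a low value. They report only what shows in the picture. A call takes as long as a camera call.
- spotter.regions_of(camera, label): "mask" (384x512 bool, what is visible of it).
- spotter.tip_of(camera, label): "location" ([x, y, z] in m, in world coordinates, good to about 4 mm: a listed point, or the origin of a listed thing).
The state is a dict: "time_s": time; "joints": joint angles; "qd": joint speeds; "joint_torque": joint torques, N m; "tcp_pos": TCP position; "eef_rot": TCP orientation; "contact_force": force on the tool from outside, world axes, zero at the start; "moment": the same for the moment, N m; "gripper_width": finger opening in m.
Only numpy, scipy, OpenCV 4.12 (cv2) and the standard library are available. Lean on these libraries where they do the work, as an engineer would, in place of code of your own. Each camera call takes 0.05 s, during which the arm holds its last target.

### The job

Press the plunger of each of the three dispensers in as far as it will go, without forcing: one of them sticks half way. Leave the two good ones standing where they are with their plungers fully home, and stand the sticking one upside down, on its thumb pad, in the white reject tray so that nobody uses it. Do not disturb the petri dish, timer and note block.

Things in the scene. Friction and masses are not known exactly. Their poses are not given: they have to be found in the camera images.
- dispenser_a: One of three look-alike hand dispensers, 0.2 kg: grey metal barrel, 40 x 40 mm square, 64 mm high, dark top plate; from its top a 10 mm rod with a round black thumb pad, 40 mm across, 7 mm thick. Origin: centre of the closed end (nose) on which it stands; z runs to the pad, x and y square to the flat sides. Lying on a flat side, its axis is 20 mm above the table.
- plunger_a (a joint): Plunger of dispenser_a: m pushed in, 0 right out, 0.026 fully home. Stays where left (3 N friction, no spring). In one of the three, unknown which, it sticks: stops dead near 0.014; a push of 8 to 10 N tells, over 80 N on the pad damages it.
- pad_top_a (a point): Centre of the outer face of the thumb pad of dispenser_a; it travels with the plunger: 99 mm from the nose when right out, 73 mm when fully home (pad 2 mm clear of the barrel).
- dispenser_b: One of three look-alike hand dispensers, 0.2 kg: grey metal barrel, 40 x 40 mm square, 64 mm high, dark top plate; from its top a 10 mm rod with a round black thumb pad, 40 mm across, 7 mm thick. Origin: centre of the closed end (nose) on which it stands; z runs to the pad, x and y square to the flat sides. Lying on a flat side, its axis is 20 mm above the table.
- plunger_b (a joint): Plunger of dispenser_b: m pushed in, 0 right out, 0.026 fully home. Stays where left (3 N friction, no spring). In one of the three, unknown which, it sticks: stops dead near 0.014; a push of 8 to 10 N tells, over 80 N on the pad damages it.
- pad_top_b (a point): Centre of the outer face of the thumb pad of dispenser_b; it travels with the plunger: 99 mm from the nose when right out, 73 mm when fully home (pad 2 mm clear of the barrel).
- dispenser_c: One of three look-alike hand dispensers, 0.2 kg: grey metal barrel, 40 x 40 mm square, 64 mm high, dark top plate; from its top a 10 mm rod with a round black thumb pad, 40 mm across, 7 mm thick. Origin: centre of the closed end (nose) on which it stands; z runs to the pad, x and y square to the flat sides. Lying on a flat side, its axis is 20 mm above the table.
- plunger_c (a joint): Plunger of dispenser_c: m pushed in, 0 right out, 0.026 fully home. Stays where left (3 N friction, no spring). In one of the three, unknown which, it sticks: stops dead near 0.014; a push of 8 to 10 N tells, over 80 N on the pad damages it.
- pad_top_c (a point): Centre of the outer face of the thumb pad of dispenser_c; it travels with the plunger: 99 mm from the nose when right out, 73 mm when fully home (pad 2 mm clear of the barrel).
- reject_tray: Shallow white square tray fixed to the table, 100 x 100 mm, walls 4 mm thick and 12 mm high; origin at the centre of its underside, x and y along its sides. The inside measures 92 mm.
- tray_floor (a point): Centre of the tray's inner floor, 4 mm above the table.
- petri_dish: Covered clear petri dish, 62 mm across, 14 mm high; a bystander on the table behind the dispensers. Origin at the centre of its underside.
- timer: Light grey bench timer, 60 x 68 x 30 mm; a bystander on the table behind the dispensers. Origin at the centre of its underside.
- note_block: Block of sticky notes, 76 x 76 x 14 mm; a bystander on the table behind the dispensers. Origin at the centre of its underside.
- microscope: The big microscope that stands at the left, fixed, 0.65 m tall; a thing to keep clear of. Origin at the middle of its foot on the table. Towards the robot it reaches 0.21 m from there, to the robot's right 0.06 m; its stage, 0.16 to 0.20 m up, reaches 0.12 m towards the robot and 0.14 m to the right.
- pad_a: The thumb pad of dispenser_a itself; origin at the centre of its inner face, 7 mm below the outer face, z as the dispenser's.
- pad_b: The thumb pad of dispenser_b itself; origin at the centre of its inner face, 7 mm below the outer face, z as the dispenser's.
- pad_c: The thumb pad of dispenser_c itself; origin at the centre of its inner face, 7 mm below the outer face, z as the dispenser's.

How it is judged:
By the outcome, as a careful person would: the job done as asked, in the order asked, and still so for the second after the job is handed in, with the robot touching nothing.
It also fails if it takes over 72 s, if anything falls off the work surface, if the arm or the gripper's body presses on something with over 40 N, if the wrist force passes 120 N, or if a joint passes its speed limit or range.

## Working session

There is one attempt and no reset: what is moved stays moved. The work goes in short steps, Python scripts to look and compute and a tool call to move; the robot and the scene stay as the last step left them, time stands still between calls to the robot, and variables do not carry over. Pictures are saved under pics/ and viewed, and the job is handed in when it is done.

Besides the shell and the picture viewer there is one more tool, called as name([rows], argument=value, ...), one row to a line, values as JSON. step_arm: Moves the arm, as the interface text tells. Its arguments: {"type":"object","properties":{"motion":{"type":"array","items":{"type":"array","items":{"type":"number"}}},"newtons":{"type":"number"}},"required":["motion"]}

```bash
mkdir -p pics; ls; cat > h.py <<'E'
import numpy as np,cv2
from plant import r,capture,workorder,spotter
def save(c,n): cv2.imwrite('pics/'+n,cv2.cvtColor(c['image'],cv2.COLOR_RGB2BGR))
def cloud(c):
    z=c['z_map'];v,u=np.mgrid[:z.shape[0],:z.shape[1]]
    P=np.stack([(u-c['cx'])/c['fx']*z,(v-c['cy'])/c['fy']*z,z],-1)
    W=P@c['pose'][:3,:3].T+c['pose'][:3,3]; W[z==0]=np.nan
    return W
E
python3 - <<'E'
from h import *
s=r.get_state();print(s['tcp_pos'],s['eef_rot'],s['time_s'],r.tip_extent)
for n in['scene','top']:
    c=capture(n);save(c,n+'0.png');print(n,c['pose'].round(3).tolist())
    for l in['pad_top_a','dispenser_a','reject_tray','petri_dish','timer','note_block','microscope']:
        print(l,[(round(d['p'],2),np.round(d['location'],3).tolist()) for d in spotter.tip_of(n,l)][:5])
print(r.get_state()['time_s'])
E
```

```text
pics
[0.17135083 0.65240955 0.244638  ] [ 1.79905840e+02 -6.72125006e-03 -1.47210762e+01] 0.0 0.019
scene [[0.837, -0.307, 0.452, 0.051], [-0.546, -0.502, 0.67, -0.788], [0.021, -0.809, -0.588, 0.777], [0.0, 0.0, 0.0, 1.0]]
pad_top_a [(0.62, [0.488, -0.019, 0.095]), (0.47, [0.514, -0.168, 0.098]), (0.44, [0.47, -0.329, 0.098])]
dispenser_a [(0.71, [0.49, -0.019, -0.002]), (0.63, [0.469, -0.32, 0.0]), (0.56, [0.519, -0.163, -0.006])]
reject_tray [(0.66, [0.429, 0.186, -0.0])]
petri_dish [(0.53, [0.695, 0.08, -0.0])]
timer [(0.87, [0.715, -0.191, 0.001]), (0.61, [0.489, -0.021, -0.002]), (0.37, [0.518, -0.17, 0.1])]
note_block [(0.56, [0.701, -0.043, 0.004]), (0.18, [0.518, -0.163, -0.004])]
microscope []
top [[-0.044, -0.972, 0.229, 0.315], [-0.999, 0.043, -0.005, -0.004], [-0.005, -0.229, -0.973, 1.258], [0.0, 0.0, 0.0, 1.0]]
pad_top_a [(0.58, [0.523, -0.163, 0.094]), (0.52, [0.49, -0.019, 0.096]), (0.45, [0.468, -0.325, 0.099])]
dispenser_a [(0.72, [0.517, -0.167, 0.0]), (0.64, [0.468, -0.322, 0.002]), (0.63, [0.49, -0.016, 0.001])]
reject_tray [(0.68, [0.426, 0.184, -0.0])]
petri_dish [(0.81, [0.695, 0.08, -0.001])]
timer [(0.75, [0.716, -0.193, 0.001])]
note_block [(0.75, [0.699, -0.044, 0.002])]
microscope []
0.8
```

View pictures.

View pics/scene0.png

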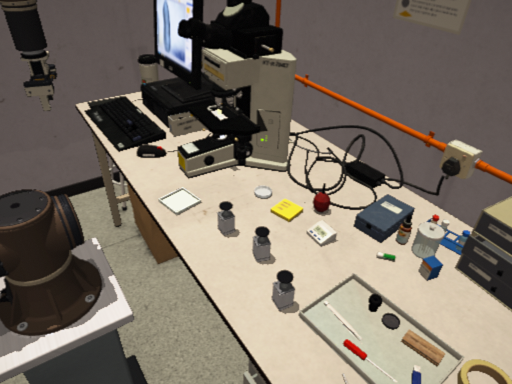

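View pics/top0.png

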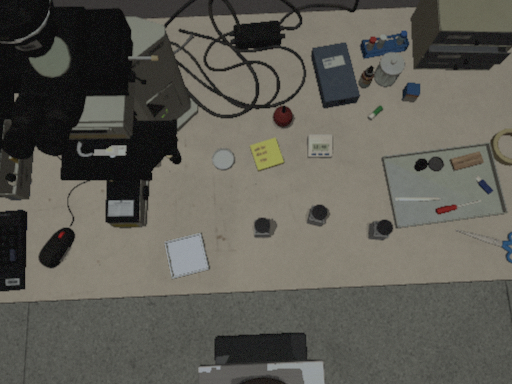

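Top view: the dispensers are at pixels (262,227), (318,215) and (381,229), the tray is at (187,255), the dish at (223,159), the notes at (266,154) and the timer at (319,146). Next I'll measure obstacles and yaws.

```bash
cat >> h.py <<'E'
def pose():
    s=r.get_state();return np.array(s['tcp_pos']),s['eef_rot'][2],s
def totool(d,yaw):
    y=np.radians(yaw);c,s=np.cos(y),np.sin(y)
    return np.array([c*d[0]+s*d[1], s*d[0]-c*d[1], -d[2]])
def go(t):
    p,y,s=pose();print('t',round(s['time_s'],3),'tcp',p.round(4),'yaw',round(y,2),'F',np.round(s['contact_force'],1),'w',round(s['gripper_width'],4))
    print('delta tool',totool(np.array(t)-p,y).round(4))
E
python3 - <<'E'
from h import *
c=capture('top');W=cloud(c)
m=(W[...,2]>0.05)&(W[...,1]>0.1)&(W[...,1]<0.9)&(W[...,0]>0.3)
for y0 in np.arange(0.1,0.9,0.05):
    k=m&(W[...,1]>=y0)&(W[...,1]<y0+.05)
    if k.any(): print(round(y0,2),k.sum(),'xmin',np.percentile(W[k][:,0],1).round(3),'z there',np.median(W[k&(W[...,0]<np.percentile(W[k][:,0],10))][:,2]).round(3))
go([0.5,-0.02,0.25])
for nm in['dispenser_a','reject_tray']:
  for d in spotter.regions_of('top',nm)[:3]:
    k=d['mask'];P=W[k];P=P[~np.isnan(P[:,0])];print(nm,d['p'],k.sum(),cv2.minAreaRect(P[:,:2].astype(np.float32)),P[:,2].max())
m=(W[...,2]<0.02)&(abs(W[...,1]-0.05)<.01)&(W[...,2]>-.05);print('edge x',W[m][:,0].min())
E
```

```text
0.1 127 xmin 0.846 z there 0.053
0.15 2421 xmin 0.663 z there 0.176
0.2 5592 xmin 0.622 z there 0.195
0.25 6455 xmin 0.536 z there 0.098
0.3 8784 xmin 0.515 z there 0.098
0.35 4171 xmin 0.516 z there 0.098
0.4 2680 xmin 0.573 z there 0.475
0.45 365 xmin 0.609 z there 0.194
0.5 124 xmin 1.155 z there 0.085
0.55 8 xmin 1.157 z there 0.069
0.6 364 xmin 0.602 z there 0.067
0.65 500 xmin 0.603 z there 0.058
t 0.85 tcp [0.1715 0.6528 0.2456] yaw -14.72 F [ 0.  -0.1 -0.8] w 0.0875
delta tool [ 0.4887  0.5673 -0.0044]
dispenser_a 0.78 304 ((0.49824196100234985, -0.015728875994682312), (0.042033612728118896, 0.05836360156536102), 88.22127532958984) 0.10281466999933442
dispenser_a 0.71 186 ((0.48894697427749634, -0.016954608261585236), (0.03625287488102913, 0.037270963191986084), 20.166303634643555) 0.10281466999933442
dispenser_a 0.68 335 ((0.5158976912498474, -0.16297736763954163), (0.04073764756321907, 0.03954595699906349), 72.90543365478516) 0.09981643921580408
reject_tray 0.72 1459 ((0.4298136830329895, 0.18750527501106262), (0.10040691494941711, 0.1025964766740799), 11.31998062133789) 0.01765913233214289
edge x 0.10576192655431962
```

step_arm([
  [0,0.037,0.044,0,0],
  [0,0.075,0.088,0,0],
  [0,0.112,0.132,0,0],
  [0,0.15,0.177,0,0],
  [0,0.187,0.221,0,0],
], newtons=20)

```text
time_s: 1.58
tcp_pos: [0.2967, 0.3898, 0.2458]
eef_rot: [-180.0, -0.0, -14.7]
contact_force: [0.9, 0.9, 0.2]
gripper_width: 0.0433
```

step_arm([
  [0,0.037,0.044,0,0],
  [0,0.075,0.088,0,0],
  [0,0.112,0.132,0,0],
  [0,0.15,0.177,0,0],
  [0,0.187,0.221,0,0],
])

```text
time_s: 2.2
tcp_pos: [0.4215, 0.1286, 0.2461]
eef_rot: [-179.9, -0.1, -14.7]
contact_force: [1.6, 0.4, 0.6]
gripper_width: 0.0006
```

```bash
python3 - <<'E'
from h import *
go([0.49,-0.018,0.2])
E
```

```text
t 2.2 tcp [0.4215 0.1286 0.2461] yaw -14.69 F [1.6 0.4 0.6] w 0.0006
delta tool [0.1035 0.1245 0.0461]
```

step_arm([
  [0,0.02,0.04,0,0.085],
  [0,0.04,0.08,0,0.17],
  [0,0.06,0.11,0,0.257],
  [0,0.06,0.11,0,0.257],
])

```text
time_s: 2.7
tcp_pos: [0.4513, 0.0069, 0.2456]
eef_rot: [180.0, -0.0, -29.7]
contact_force: [0.4, -0.1, -0.2]
gripper_width: 0.0004
```

```bash
python3 - <<'E'
from h import *
c=capture('wrist');save(c,'w1.png')
for l in['pad_top_a','dispenser_a']:
        print(l,[(round(d['p'],2),np.round(d['location'],4).tolist()) for d in spotter.tip_of('wrist',l)][:5])
go([0.49,-0.018,0.2]);print(c['pose'].round(3).tolist(),c['fx'])
E
```

```text
pad_top_a [(0.66, [0.4918, -0.0191, 0.0955]), (0.58, [0.5159, -0.1621, 0.0924])]
dispenser_a [(0.9, [0.4862, -0.0206, 0.0029]), (0.73, [0.5135, -0.1683, 0.0866]), (0.65, [0.4683, -0.3256, -0.0]), (0.63, [0.5144, -0.1653, -0.0009])]
t 2.85 tcp [0.4509 0.0089 0.2456] yaw -29.42 F [-0.5 -0.5 -0.3] w 0.0006
delta tool [0.0472 0.0042 0.0456]
[[-0.495, -0.831, -0.253, 0.52], [-0.869, 0.474, 0.144, -0.034], [0.0, 0.291, -0.957, 0.385], [0.0, 0.0, 0.0, 1.0]] 301.564709140161
```

View pics/w1.png

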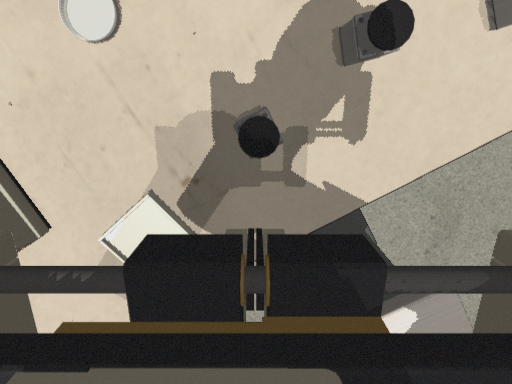

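The wrist view shows pad A at (259,136) and pad B at (390,25), with the dish top left and the tray at (145,235). Next I'll get the pad centres and barrel yaw from the depth map.

```bash
cat >> h.py <<'E'
def pads(c,near,R=0.05):
    W=cloud(c);d=np.hypot(W[...,0]-near[0],W[...,1]-near[1])
    k=(d<R)&(W[...,2]>0.066);P=W[k]
    zt=np.percentile(P[:,2],90);Q=P[P[:,2]>zt-.004]
    (x,y),rad=cv2.minEnclosingCircle(Q[:,:2].astype(np.float32))
    print('pad',np.round([x,y,rad],4),'mean',Q.mean(0).round(4),len(Q))
    k2=(d<R)&(W[...,2]>0.055)&(W[...,2]<0.0675);B=W[k2]
    if len(B)>10: print('barrel top',len(B),np.round(B.min(0),4),np.round(B.max(0),4),cv2.minAreaRect(B[:,:2].astype(np.float32)))
E
python3 - <<'E'
from h import *
c=capture('wrist')
pads(c,(0.49,-0.018));pads(c,(0.515,-0.163))
go([0.49,-0.018,0.13])
im=c['image'];cv2.imwrite('pics/w1z.png',cv2.resize(im[80:180,190:330,::-1],None,fx=5,fy=5,interpolation=cv2.INTER_CUBIC)+0)
g=np.clip(im[0:180,190:430].astype(float)*2.0,0,255).astype(np.uint8)
cv2.imwrite('pics/w1z.png',cv2.resize(g[...,::-1],None,fx=3.3,fy=3.3,interpolation=cv2.INTER_CUBIC))
E
```

```text
pad [ 0.4727 -0.0083  0.0459] mean [ 0.4717 -0.0074  0.3347] 12971
barrel top 240 [ 0.4685 -0.0411  0.0559] [ 5.10e-01 -1.00e-04  6.63e-02] ((0.4892911911010742, -0.020328881219029427), (0.03989076986908913, 0.039964232593774796), 86.79641723632812)
pad [ 0.5163 -0.1667  0.0204] mean [ 0.5162 -0.1661  0.0945] 1866
barrel top 870 [ 0.4916 -0.18    0.055 ] [ 0.5403 -0.1417  0.0668] ((0.5162023305892944, -0.16627180576324463), (0.04017080366611481, 0.040118325501680374), 73.45340728759766)
t 2.9 tcp [0.4509 0.0092 0.2456] yaw -29.38 F [-0.4  0.1  0.4] w 0.0003
delta tool [0.0474 0.0045 0.1156]
```

View pics/w1z.png

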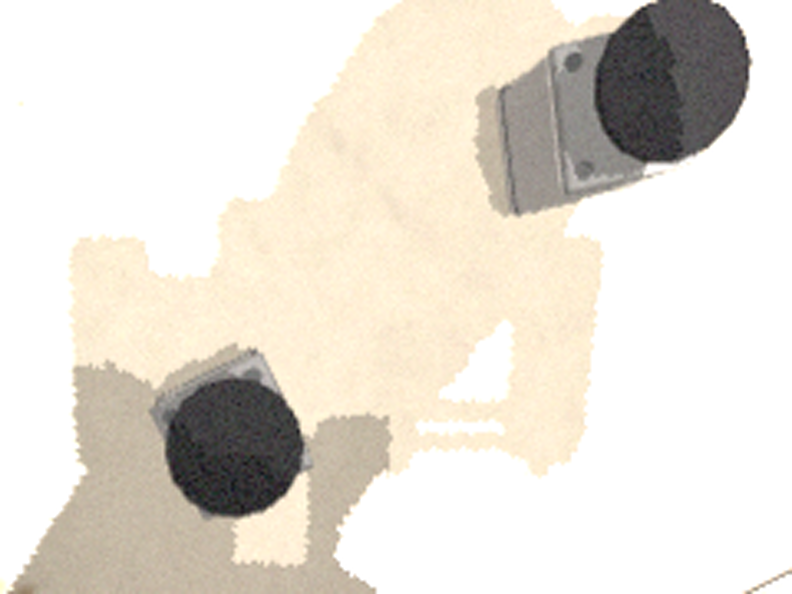

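step_arm([
  [0,0.024,0.003,0.03,-0.17],
  [0,0.048,0.007,0.07,-0.34],
  [0,0.048,0.007,0.11,-0.51],
  [0,0.048,0.007,0.12,-0.51],
])

```text
time_s: 3.4
tcp_pos: [0.4879, -0.0207, 0.1234]
eef_rot: [179.9, 0.2, -0.2]
contact_force: [0.2, -0.1, 1.2]
gripper_width: 0.0004
```

step_arm([
  [0,0,0,0.005,0],
  [0,0,0,0.012,0],
  [0,0,0,0.016,0],
  [0,0,0,0.019,0],
  [0,0,0,0.021,0],
])

```text
time_s: 4.03
tcp_pos: [0.49, -0.0208, 0.105]
eef_rot: [-180.0, -0.1, -0.2]
contact_force: [0.2, -0.1, 2.4]
gripper_width: 0.0004
```

step_arm([
  [0,0,0,0.002,0],
  [0,0,0,0.003,0],
  [0,0,0,0.003,0],
])

```text
time_s: 4.4
tcp_pos: [0.4894, -0.021, 0.1015]
eef_rot: [180.0, 0.0, -0.2]
contact_force: [0.6, 0.4, 2.4]
gripper_width: 0.0006
```

step_arm([
  [0,0,0,0.001,0],
  [0,0,0,0.002,0],
  [0,0,0,0.003,0],
])

```text
time_s: 4.78
tcp_pos: [0.4894, -0.021, 0.0985]
eef_rot: [-180.0, -0.0, -0.2]
contact_force: [1.4, 0.4, 2.2]
gripper_width: 0.0005
```

step_arm([
  [0,0,0,0.003,0],
  [0,0,0,0.005,0],
  [0,0,0,0.006,0],
  [0,0,0,0.007,0],
  [0,0,0,0.007,0],
])

```text
time_s: 5.4
tcp_pos: [0.4903, -0.0206, 0.0923]
eef_rot: [-180.0, -0.1, -0.2]
contact_force: [1.6, 2.2, 7.7]
gripper_width: 0.0005
```

step_arm([
  [0,0,0,0.0005,0],
  [0,0,0,0.001,0],
  [0,0,0,0.001,0],
])

```text
time_s: 5.78
tcp_pos: [0.4906, -0.0205, 0.0921]
eef_rot: [-180.0, -0.2, -0.2]
contact_force: [-3.2, 3.8, 17.7]
gripper_width: 0.0007
```

step_arm([
  [0,0,0,-0.02,0],
  [0,0,0.03,-0.045,0.1],
  [0,0.013,0.08,-0.06,0.2],
  [0,0.026,0.13,-0.045,0.29],
  [0,0.026,0.146,-0.033,0.29],
])

```text
time_s: 6.4
tcp_pos: [0.514, -0.1693, 0.1223]
eef_rot: [180.0, 0.1, -17.0]
contact_force: [-0.4, 0.1, -0.7]
gripper_width: 0.0008
```

```bash
python3 - <<'E'
from h import *
c=capture('wrist')
pads(c,(0.469,-0.324),.035)
go([0.5162,-0.1663,0.12])
E
```

```text
pad [ 0.4765 -0.3142  0.014 ] mean [ 0.4797 -0.3127  0.0961] 444
barrel top 2757 [ 0.4498 -0.3483  0.055 ] [ 0.493  -0.304   0.0675] ((0.4704468846321106, -0.3260161578655243), (0.03943456709384918, 0.04059035703539848), 81.73625183105469)
t 6.45 tcp [ 0.5125 -0.1695  0.1204] yaw -17.0 F [-0.1 -1.8 -1.7] w 0.0003
delta tool [ 0.0026 -0.0042  0.0004]
```

step_arm([
  [0,0.003,-0.004,0,0],
  [0,0.003,-0.004,0.009,0],
  [0,0.003,-0.004,0.013,0],
  [0,0.003,-0.004,0.016,0],
  [0,0.003,-0.004,0.017,0],
])

```text
time_s: 7.08
tcp_pos: [0.5192, -0.1637, 0.1067]
eef_rot: [-180.0, -0.0, -16.8]
contact_force: [-0.8, 0.6, 3.2]
gripper_width: 0.0004
```

step_arm([
  [0,0,0,0.001,0],
  [0,0,0,0.002,0],
  [0,0,0,0.002,0],
])

```text
time_s: 7.45
tcp_pos: [0.5189, -0.1642, 0.1046]
eef_rot: [-180.0, -0.0, -16.8]
contact_force: [0.9, 1.4, 1.9]
gripper_width: 0.0006
```

step_arm([
  [0,0,0,0.001,0],
  [0,0,0,0.002,0],
  [0,0,0,0.002,0],
])

```text
time_s: 7.82
tcp_pos: [0.5188, -0.1641, 0.1024]
eef_rot: [180.0, 0.0, -16.8]
contact_force: [0.4, 0.2, 3.3]
gripper_width: 0.0007
```

step_arm([
  [0,0,0,0.001,0],
  [0,0,0,0.002,0],
  [0,0,0,0.003,0],
  [0,0,0,0.003,0],
])

```text
time_s: 8.32
tcp_pos: [0.5188, -0.1641, 0.0994]
eef_rot: [180.0, 0.0, -16.8]
contact_force: [1.7, 1.3, 2.3]
gripper_width: 0.0004
```

step_arm([
  [0,0,0,0.002,0],
  [0,0,0,0.004,0],
  [0,0,0,0.006,0],
  [0,0,0,0.0075,0],
  [0,0,0,0.0075,0],
])

```text
time_s: 8.95
tcp_pos: [0.5192, -0.164, 0.0925]
eef_rot: [-180.0, -0.0, -16.8]
contact_force: [0.3, 3.9, 6.2]
gripper_width: 0.0005
```

step_arm([
  [0,0,0,0.0005,0],
  [0,0,0,0.0012,0],
  [0,0,0,0.0012,0],
])

```text
time_s: 9.32
tcp_pos: [0.5197, -0.1639, 0.0923]
eef_rot: [-180.0, -0.1, -16.8]
contact_force: [-1.6, 4.6, 15.6]
gripper_width: 0.0002
```

step_arm([
  [0,0,0,-0.025,0],
  [0,0,0.04,-0.06,0],
  [0,0,0.09,-0.08,-0.07],
  [0,0,0.12,-0.08,-0.148],
  [0,0,0.12,-0.08,-0.148],
])

```text
time_s: 9.95
tcp_pos: [0.4824, -0.2805, 0.1703]
eef_rot: [-180.0, 0.1, -8.5]
contact_force: [-0.1, 0.9, -0.3]
gripper_width: 0.0004
```

```bash
python3 - <<'E'
from h import *
c=capture('wrist');save(c,'w2.png')
pads(c,(0.469,-0.324),.04);pads(c,(0.516,-0.166),.035)
go([0.4704,-0.326,0.12])
E
```

```text
pad [ 0.5012 -0.3225  0.0195] mean [ 0.5015 -0.3225  0.2587] 5006
barrel top 958 [ 0.4532 -0.3487  0.0551] [ 0.4922 -0.3048  0.0669] ((0.4703802466392517, -0.32701078057289124), (0.040163811296224594, 0.040010228753089905), 81.69786071777344)
pad [ 0.5165 -0.1672  0.0206] mean [ 0.5168 -0.1677  0.0728] 1847
barrel top 743 [ 0.4921 -0.1919  0.0551] [ 0.5406 -0.1426  0.0663] ((0.5163686275482178, -0.16726869344711304), (0.04019574448466301, 0.04029899090528488), 72.62257385253906)
t 10.0 tcp [ 0.4828 -0.2796  0.1701] yaw -8.52 F [ 0.  -0.5 -0.5] w 0.0002
delta tool [-0.0054  0.0477  0.0501]
```

View pics/w2.png

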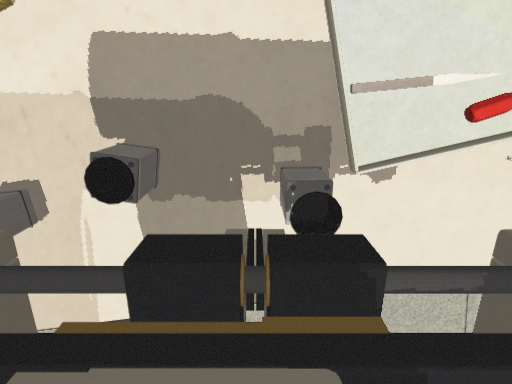

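C's pad is at (316,214) and still out; B's pad at (109,179) is home (top at 72.8 mm). Now I press C.

step_arm([
  [0,-0.0055,0.04,0,0],
  [0,-0.0055,0.048,0.03,0],
  [0,-0.0055,0.048,0.055,0],
  [0,-0.0055,0.048,0.06,0],
  [0,-0.0055,0.048,0.062,0],
])

```text
time_s: 10.62
tcp_pos: [0.4719, -0.3252, 0.109]
eef_rot: [180.0, 0.0, -8.3]
contact_force: [-1.4, 0.1, 2.8]
gripper_width: 0.0004
```

step_arm([
  [0,0,0,0.001,0],
  [0,0,0,0.0025,0],
  [0,0,0,0.0035,0],
  [0,0,0,0.0035,0],
])

```text
time_s: 11.12
tcp_pos: [0.4718, -0.3256, 0.1056]
eef_rot: [-180.0, -0.0, -8.4]
contact_force: [-0.2, 1.3, 2.9]
gripper_width: 0.0005
```

step_arm([
  [0,0,0,0.001,0],
  [0,0,0,0.0015,0],
  [0,0,0,0.0015,0],
])

```text
time_s: 11.5
tcp_pos: [0.4718, -0.3257, 0.104]
eef_rot: [180.0, -0.0, -8.4]
contact_force: [-0.1, 1.3, 3.5]
gripper_width: 0.0003
```

step_arm([
  [0,0,0,0.0005,0],
  [0,0,0,0.001,0],
  [0,0,0,0.001,0],
])

```text
time_s: 11.88
tcp_pos: [0.472, -0.3258, 0.1036]
eef_rot: [180.0, -0.0, -8.3]
contact_force: [-3.1, 2.6, 9.7]
gripper_width: 0.0005
```

step_arm([
  [0,0,0,0.0005,0],
  [0,0,0,0.0005,0],
])

```text
time_s: 12.12
tcp_pos: [0.4722, -0.3259, 0.1035]
eef_rot: [180.0, -0.1, -8.3]
contact_force: [-1.6, 2.9, 12.5]
gripper_width: 0.0003
```

C stops at about 14.5 mm with 12 N on the pad, so it is the sticker. Next: rise and open.

step_arm([
  [0.07,0,0,-0.02,0],
  [0.07,-0.0016,0.0013,-0.035,0],
  [0.07,-0.0016,0.0013,-0.035,0],
  [0.07,-0.0016,0.0013,-0.035,0],
  [0.07,-0.0016,0.0013,-0.03,0],
])

```text
time_s: 12.75
tcp_pos: [0.4698, -0.3267, 0.1317]
eef_rot: [-180.0, 0.0, -8.4]
contact_force: [0.5, 0.3, -0.2]
gripper_width: 0.045
```

```bash
python3 - <<'E'
from h import *
c=capture('wrist');save(c,'w3.png')
W=cloud(c)
d=np.hypot(W[...,0]-.47,W[...,1]+.326);k=(d<.035)&(W[...,2]>.075)&(W[...,2]<.1)
Q=W[k];print(len(Q),Q.mean(0))
k=(d<.035)&(W[...,2]>.055)&(W[...,2]<.0672);print(k.sum(),cv2.minAreaRect(W[k][:,:2].astype(np.float32)))
t=capture('top');W=cloud(t)
# table edge, tool tray
for x in np.arange(.3,.42,.02):
    k=(abs(W[...,0]-x)<.01)&(abs(W[...,1]+.3)<.03);print(round(x,2),np.nanmedian(W[k][:,2]) if k.any() else None)
k=(W[...,1]<-.3)&(W[...,2]>.005)&(W[...,2]<.04)&(W[...,0]>.5)&(W[...,0]<.8)&(W[...,1]>-.5)
print(W[k].min(0),W[k].max(0))
k2=k&(W[...,0]<.6);print(W[k2].max(0) if k2.any() else 0)
go([.4704,-.327,.048])
E
```

```text
2584 [ 0.47115069 -0.32721309  0.08433671]
857 ((0.47118476033210754, -0.32700565457344055), (0.03963084891438484, 0.03874790668487549), 81.06822967529297)
0.3 None
0.32 -0.0016444909809213426
0.34 -0.00018492641885181627
0.36 -0.0005707315825801418
0.38 -0.0002376182602488175
0.4 -0.00020513140007283326
[ 0.6564255  -0.49978155  0.00500417] [ 0.79988089 -0.30749926  0.03975116]
0
t 12.85 tcp [ 0.4693 -0.3264  0.1311] yaw -8.37 F [0.3 0.3 0.3] w 0.0527
delta tool [0.0012 0.0004 0.0831]
```

View pics/w3.png

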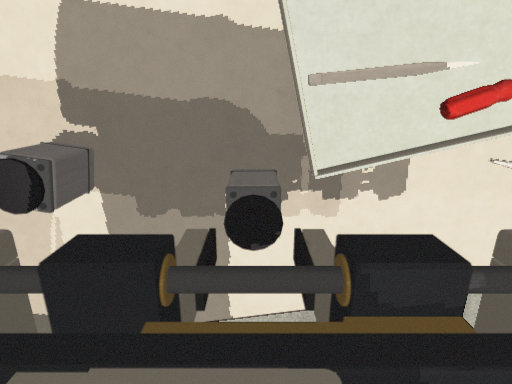

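step_arm([
  [0.07,0.0015,0.0005,0,0],
  [0.07,0.0015,0.0005,0.02,0],
  [0.07,0.0015,0.0005,0.05,0],
  [0.07,0.0015,0.0005,0.083,0],
  [0.07,0.0015,0.0005,0.083,0],
])

```text
time_s: 13.48
tcp_pos: [0.4697, -0.3269, 0.0472]
eef_rot: [-180.0, 0.3, -8.4]
contact_force: [0.0, -0.2, 0.7]
gripper_width: 0.0699
```

step_arm([
  [0.03,0,0,0,0],
  [0.03,0,0,0,0],
  [0.03,0,0,0,0],
  [0.03,0,0,0,0],
  [0.03,0,0,0,0],
], newtons=12)

```text
time_s: 14.1
tcp_pos: [0.4718, -0.3275, 0.0503]
eef_rot: [180.0, -0.1, -8.3]
contact_force: [-0.4, 2.4, 6.1]
gripper_width: 0.0403
```

step_arm([
  [0.03,0,0,-0.012,0],
  [0.03,-0.03,-0.009,-0.012,-0.07],
  [0.03,-0.06,-0.018,-0.012,-0.145],
  [0.03,-0.076,-0.022,-0.012,-0.145],
  [0.03,-0.076,-0.022,-0.012,-0.145],
])

```text
time_s: 14.72
tcp_pos: [0.3988, -0.2945, 0.0619]
eef_rot: [180.0, -0.0, -0.1]
contact_force: [0.7, -0.0, -2.1]
gripper_width: 0.0397
```

step_arm([
  [0.03,0,0,0.005,0],
  [0.03,0,0,0.01,0],
  [0.03,0,0,0.012,0],
  [0.03,0,0,0.0125,0],
])

```text
time_s: 15.22
tcp_pos: [0.4001, -0.2948, 0.0496]
eef_rot: [180.0, -0.0, -0.0]
contact_force: [-4.7, 5.7, 19.0]
gripper_width: 0.0403
```

```bash
python3 - <<'E'
from h import *
go([0.4,-0.295,0.048])
c=capture('wrist');save(c,'w4.png')
c=capture('scene');W=cloud(c);save(c,'s4.png')
d=np.hypot(W[...,0]-.4,W[...,1]+.295);k=(d<.1)&(W[...,2]>.075)&(W[...,2]<.095)
print(c['image'].shape)
im=c['image'][180:384,180:400];cv2.imwrite('pics/s4z.png',cv2.resize(im[...,::-1],None,fx=3,fy=2.9))
E
```

```text
t 15.225 tcp [ 0.4001 -0.2948  0.0496] yaw -0.02 F [-4.7  5.7 19. ] w 0.0403
delta tool [-0.0001  0.0002  0.0016]
(384, 512, 3)
```

View pics/s4z.png

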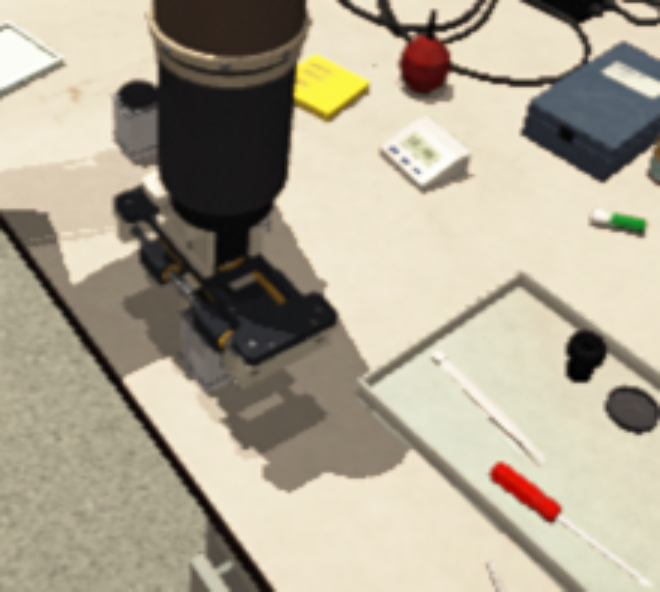

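View pics/w4.png

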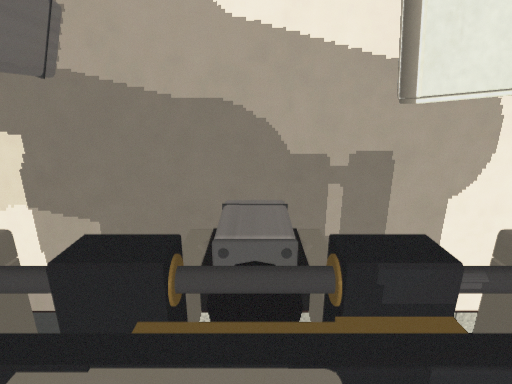

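C is gripped and touching down, with its barrel at (255,225) in the wrist view and clear of the tool tray. Now the toppling arc with a light grip.

step_arm([
  [0.03,0,0,0,0],
  [0.03,0.004,0,-0.001,0],
  [0.03,0.009,0,-0.0023,0],
  [0.03,0.0135,0,-0.003,0],
  [0.03,0.018,0,-0.0033,0],
], newtons=5)

```text
time_s: 15.95
tcp_pos: [0.4177, -0.2946, 0.052]
eef_rot: [-180.0, 0.0, -0.0]
contact_force: [-0.1, -0.6, -2.1]
gripper_width: 0.04
```

```bash
python3 - <<'E'
from h import *
go([0.4,-0.295,0.048])
c=capture('wrist');save(c,'w5.png')
E
```

```text
t 15.95 tcp [ 0.4177 -0.2946  0.052 ] yaw -0.04 F [-0.1 -0.6 -2.1] w 0.04
delta tool [-0.0177  0.0004  0.004 ]
```

View pics/w5.png

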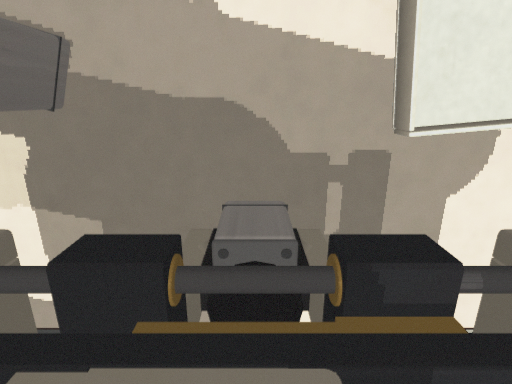

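step_arm([
  [0.03,0,0,0.0045,0],
  [0.03,0,0,0.0045,0],
  [0.03,0.0066,0,0.003,0],
  [0.03,0.0135,0,0.0018,0],
  [0.03,0.0205,0,0.0015,0],
], newtons=3)

```text
time_s: 16.62
tcp_pos: [0.4385, -0.2947, 0.0508]
eef_rot: [180.0, -0.0, -0.0]
contact_force: [0.6, 1.0, -2.2]
gripper_width: 0.04
```

```bash
python3 - <<'E'
from h import *
go([0.4,-0.295,0.048])
c=capture('wrist');save(c,'w6.png')
E
```

```text
t 16.625 tcp [ 0.4385 -0.2947  0.0508] yaw -0.04 F [ 0.6  1.  -2.2] w 0.04
delta tool [-0.0385  0.0003  0.0028]
```

View pics/w6.png

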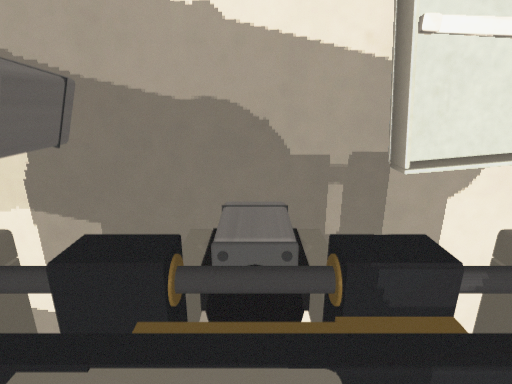

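step_arm([
  [0.03,-0.01,0,-0.004,0],
  [0.03,-0.033,0,-0.004,0],
  [0.03,-0.033,0,0.001,0],
  [0.07,-0.033,0,0.0025,0],
  [0.07,-0.033,0,0.0025,0],
], newtons=5)

```text
time_s: 17.3
tcp_pos: [0.4054, -0.2948, 0.0484]
eef_rot: [180.0, -0.0, -0.0]
contact_force: [-0.3, -0.2, -0.6]
gripper_width: 0.0545
```

step_arm([
  [0.07,0,0,0,0],
  [0.07,0,0,-0.02,0],
  [0.07,0,0,-0.06,0],
  [0.05,-0.01,0,-0.075,0],
  [0.02,-0.05,0,-0.075,0],
])

```text
time_s: 17.92
tcp_pos: [0.3563, -0.295, 0.1243]
eef_rot: [179.9, -0.2, 0.0]
contact_force: [-1.8, -0.1, -0.5]
gripper_width: 0.0551
```

step_arm([
  [0.02,-0.005,0,0,0],
  [0.02,-0.005,0,0,0],
  [0.02,-0.005,0,0,0],
  [0.02,-0.005,0,0,0],
])

```text
time_s: 18.42
tcp_pos: [0.3504, -0.2946, 0.1229]
eef_rot: [-180.0, 0.0, -0.0]
contact_force: [-0.4, -0.3, -0.4]
gripper_width: 0.0211
```

```bash
python3 - <<'E'
from h import *
c=capture('wrist');save(c,'w7.png')
pads(c,(0.405,-.295),.06)
go([0.358,-0.295,0.077])
E
```

```text
pad [ 0.3773 -0.2948  0.0532] mean [ 0.3758 -0.295   0.2119] 15021
barrel top 570 [ 0.3811 -0.316   0.0601] [ 0.4207 -0.2759  0.0661] ((0.4010049104690552, -0.29595836997032166), (0.03989219292998314, 0.03952635079622269), 89.55012512207031)
t 18.475 tcp [ 0.3503 -0.2946  0.1229] yaw -0.03 F [-0.6 -0.1  0. ] w 0.0205
delta tool [0.0077 0.0004 0.0459]
```

View pics/w7.png

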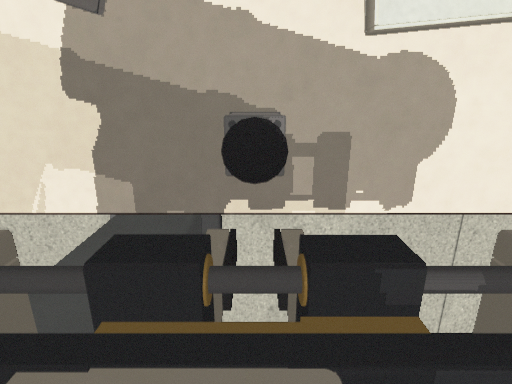

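C stands upright and square, its pad at (255,149), with the fingers behind it. Now I push it over.

step_arm([
  [0.02,0.004,0,0.025,0],
  [0.02,0.006,0,0.046,0],
  [0.02,0.012,0,0.046,0],
  [0.02,0.018,0,0.046,0],
  [0.02,0.022,0,0.046,0],
])

```text
time_s: 19.1
tcp_pos: [0.3727, -0.2948, 0.0779]
eef_rot: [180.0, -0.0, -0.0]
contact_force: [-1.8, -0.5, 1.5]
gripper_width: 0.0201
```

step_arm([
  [0.02,0.005,0,0,0],
  [0.02,0.01,0,0,0],
  [0.02,0.015,0,0,0],
  [0.02,0.02,0,0,0],
  [0.02,0.024,0,0,0],
])

```text
time_s: 19.73
tcp_pos: [0.3963, -0.2947, 0.0772]
eef_rot: [180.0, -0.0, -0.0]
contact_force: [0.8, 0.6, 0.9]
gripper_width: 0.0198
```

```bash
python3 - <<'E'
from h import *
c=capture('wrist');save(c,'w8.png')
go([0.358,-0.295,0.077])
E
```

```text
t 19.775 tcp [ 0.3968 -0.2947  0.0772] yaw -0.03 F [1.  0.3 0.4] w 0.0206
delta tool [-0.0388  0.0003  0.0002]
```

View pics/w8.png

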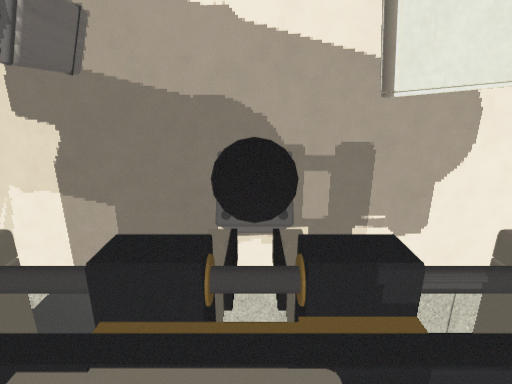

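```bash
python3 - <<'E'
from h import *
c=capture('wrist');W=cloud(c)
P=W[150:205,225:285].reshape(-1,3);A=np.c_[P[:,:2],np.ones(len(P))];k=P[:,2]>.05;print(np.linalg.lstsq(A[k],P[k][:,2],rcond=None)[0],P[k].mean(0),P[k].min(0),P[k].max(0))
E
```

```text
[-0.55495713  0.00090691  0.33012599] [ 0.44307748 -0.29616378  0.08396839] [ 0.43162637 -0.30989921  0.07619485] [ 0.45448158 -0.28253066  0.09156233]
```

Tilted 29° and tipping, as intended, so I continue.

step_arm([
  [0.02,0.006,0,0,0],
  [0.02,0.012,0,0,0],
  [0.02,0.018,0,0,0],
  [0.02,0.02,0,0,0],
])

```text
time_s: 20.32
tcp_pos: [0.4164, -0.2946, 0.0771]
eef_rot: [180.0, -0.0, -0.0]
contact_force: [0.2, -0.5, -0.7]
gripper_width: 0.0198
```

```bash
python3 - <<'E'
from h import *
c=capture('wrist');save(c,'w9.png')
go([0.358,-0.295,0.077])
W=cloud(c);k=(W[...,2]>.03)&(W[...,2]<.05)&(abs(W[...,1]+.3)<.05)&(W[...,0]>.38)&(W[...,0]<.56)
P=W[k];print(k.sum(),P.min(0),P.max(0),cv2.minAreaRect(P[:,:2].astype(np.float32)))
E
```

```text
t 20.375 tcp [ 0.4164 -0.2946  0.0771] yaw -0.03 F [ 0.1 -0.4  0.2] w 0.0201
delta tool [-0.0584  0.0004  0.0001]
7501 [ 0.4223012  -0.31609979  0.03003864] [ 0.50614441 -0.27575872  0.04237428] ((0.4642224609851837, -0.2959211766719818), (0.08383826166391373, 0.04034081846475601), 0.01522569078952074)
```

View pics/w9.png

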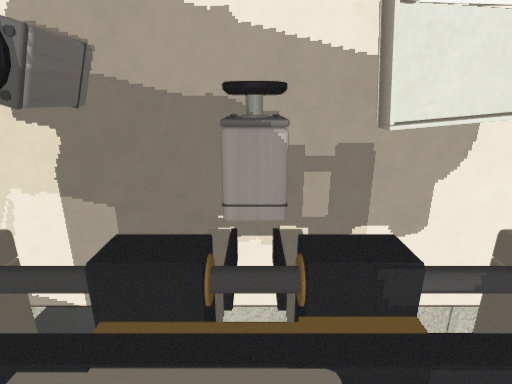

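C lies square: nose at x=0.422 (wrist row ~218), pad face at x=0.506 (row ~88). Now I grip just the nose end, lightly.

step_arm([
  [0.06,0.006,0.001,0,0],
  [0.06,0.006,0.001,0,0],
  [0.06,0.006,0.001,0,0],
  [0.06,0.006,0.001,0,0],
  [0.06,0.006,0.001,0,0],
])

```text
time_s: 21.0
tcp_pos: [0.4217, -0.2956, 0.0772]
eef_rot: [-180.0, 0.0, -0.1]
contact_force: [-0.5, -1.1, 0.7]
gripper_width: 0.0588
```

step_arm([
  [0.06,0,0,0.02,0],
  [0.06,0,0,0.042,0],
  [0.03,0,0,0.042,0],
  [0.03,0,0,0.042,0],
  [0.03,0,0,0.042,0],
], newtons=3)

```text
time_s: 21.62
tcp_pos: [0.4223, -0.2958, 0.036]
eef_rot: [180.0, -0.1, -0.0]
contact_force: [-0.5, 0.2, -0.2]
gripper_width: 0.0398
```

step_arm([
  [0.03,0,0,0,0],
  [0.03,0.004,0,-0.01,0],
  [0.03,0.01,0,-0.0196,0],
  [0.03,0.017,0,-0.028,0],
  [0.03,0.025,0,-0.036,0],
])

```text
time_s: 22.25
tcp_pos: [0.4475, -0.2957, 0.0719]
eef_rot: [180.0, -0.0, -0.0]
contact_force: [-0.1, -0.7, -1.0]
gripper_width: 0.0401
```

```bash
python3 - <<'E'
from h import *
c=capture('wrist');save(c,'w10.png')
go([0.358,-0.295,0.077])
E
```

```text
t 22.3 tcp [ 0.4492 -0.2961  0.073 ] yaw -0.0 F [ 2.1 -0.7  0. ] w 0.0402
delta tool [-0.0912 -0.0011 -0.004 ]
```

View pics/w10.png

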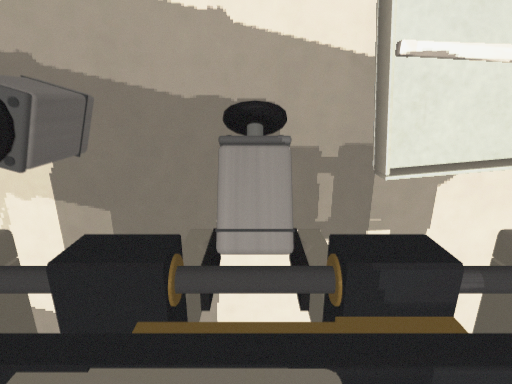

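The hinge works: the pad is swinging down (pad at (255,118), nose in the fingers at (255,245)). I continue the arc.

step_arm([
  [0.03,0.009,0,-0.006,0],
  [0.03,0.0185,0,-0.012,0],
  [0.03,0.029,0,-0.016,0],
  [0.03,0.0395,0,-0.0187,0],
  [0.03,0.0395,0,-0.0187,0],
])

```text
time_s: 22.92
tcp_pos: [0.4877, -0.2958, 0.0902]
eef_rot: [180.0, -0.1, -0.0]
contact_force: [-1.2, -0.0, 3.2]
gripper_width: 0.04
```

```bash
python3 - <<'E'
from h import *
c=capture('wrist');save(c,'w11.png')
go([0.358,-0.295,0.077])
W=cloud(c);k=(W[...,2]>.005)&(W[...,2]<.11)&(abs(W[...,1]+.296)<.012)&(W[...,0]>.4)&(W[...,0]<.6)
P=W[k];A=np.c_[P[:,0],np.ones(len(P))]
for x0 in np.arange(.42,.58,.01):
    q=P[(P[:,0]>=x0)&(P[:,0]<x0+.01)]
    if len(q): print(round(x0,2),len(q),q[:,2].max().round(4),np.median(q[:,2]).round(4))
E
```

```text
t 22.975 tcp [ 0.487  -0.2957  0.09  ] yaw -0.03 F [-1.2 -0.1  2.3] w 0.0401
delta tool [-0.129  -0.0007  0.013 ]
0.47 82 0.0807 0.0795
0.48 458 0.0873 0.0837
0.49 751 0.0918 0.0893
0.5 1281 0.09 0.0811
0.51 1050 0.0743 0.0653
0.52 916 0.0593 0.0491
0.53 625 0.0419 0.0232
0.54 115 0.0251 0.0222
```

View pics/w11.png

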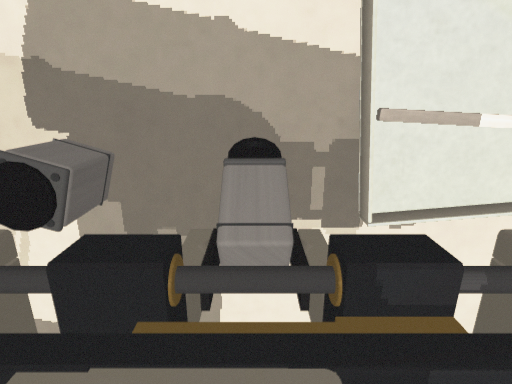

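At 58° and on track. Finishing the arc.

step_arm([
  [0.03,0.011,0,-0.0008,0],
  [0.03,0.022,0,-0.0008,0],
  [0.03,0.033,0,0.0015,0],
  [0.03,0.0435,0,0.004,0],
  [0.03,0.0435,0,0.0045,0],
])

```text
time_s: 23.6
tcp_pos: [0.5313, -0.2957, 0.0851]
eef_rot: [180.0, -0.1, -0.0]
contact_force: [1.0, 0.8, 4.1]
gripper_width: 0.0398
```

```bash
cat >> h.py <<'E'
def prof(c,y,x0,x1):
    W=cloud(c);k=(W[...,2]>.005)&(W[...,2]<.13)&(abs(W[...,1]-y)<.012)&(W[...,0]>x0)&(W[...,0]<x1)
    P=W[k]
    for x in np.arange(x0,x1,.005):
        q=P[(P[:,0]>=x)&(P[:,0]<x+.005)]
        if len(q): print(round(x,3),len(q),np.percentile(q[:,2],[0,50,100]).round(4))
E
python3 - <<'E'
from h import *
c=capture('wrist');save(c,'w12.png')
go([0.358,-0.295,0.077])
prof(c,-.296,.48,.6)
E
```

```text
t 23.65 tcp [ 0.5306 -0.2957  0.0851] yaw -0.02 F [1.9 1.  3.3] w 0.0397
delta tool [-0.1726 -0.0006  0.0081]
0.505 83 [0.0824 0.0836 0.0848]
0.51 46 [0.0836 0.0844 0.0854]
0.525 139 [0.0833 0.0847 0.0864]
0.53 394 [0.0832 0.0849 0.0869]
0.535 409 [0.0831 0.085  0.0866]
0.54 455 [0.0052 0.0851 0.087 ]
0.545 1913 [0.0051 0.0627 0.0865]
```

View pics/w12.png

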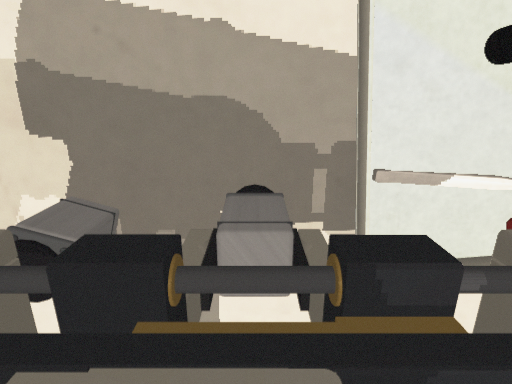

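C is upside down on its pad (nose face level at z=0.0845; barrel at (255,215)–(255,290)). Firm up the grip, lift, and carry it to the tray.

step_arm([
  [0.03,0,0,0,0],
  [0.03,0,0,0,0],
  [0.03,0,0,-0.03,0],
  [0.03,0,0,-0.07,0],
  [0.03,-0.01,-0.02,-0.11,0],
], newtons=18)

```text
time_s: 24.28
tcp_pos: [0.5184, -0.2759, 0.195]
eef_rot: [-180.0, 0.2, -0.1]
contact_force: [0.4, 1.0, -1.8]
gripper_width: 0.0401
```

step_arm([
  [0.03,-0.005,-0.04,-0.01,0],
  [0.03,-0.01,-0.085,-0.01,0],
  [0.03,-0.02,-0.13,-0.01,0],
  [0.03,-0.03,-0.175,-0.01,0],
  [0.03,-0.04,-0.22,-0.01,0],
])

```text
time_s: 24.9
tcp_pos: [0.478, -0.0547, 0.2044]
eef_rot: [180.0, 0.2, -0.1]
contact_force: [0.5, 1.2, -1.7]
gripper_width: 0.0399
```

step_arm([
  [0.03,-0.01,-0.045,0,0],
  [0.03,-0.02,-0.09,0,0],
  [0.03,-0.03,-0.135,0,0],
  [0.03,-0.035,-0.17,0,0],
  [0.03,-0.035,-0.18,0,0],
])

```text
time_s: 25.52
tcp_pos: [0.4437, 0.1252, 0.2046]
eef_rot: [180.0, 0.1, 0.1]
contact_force: [1.0, -0.1, -2.1]
gripper_width: 0.0395
```

```bash
python3 - <<'E'
from h import *
c=capture('wrist');save(c,'w13.png');W=cloud(c)
k=(W[...,2]>.008)&(W[...,2]<.02)&(W[...,0]>.35)&(W[...,0]<.52)&(W[...,1]>.1)&(W[...,1]<.27)
P=W[k];print(k.sum(),cv2.minAreaRect(P[:,:2].astype(np.float32)))
k=(W[...,2]>.15)&(W[...,2]<.26)
go([0.434,.186,0.2])
t=capture('top');T=cloud(t);
print([(round(d['p'],2),np.round(d['location'],4).tolist()) for d in spotter.tip_of('top','reject_tray')])
E
```

```text
1051 ((0.43031030893325806, 0.1832599639892578), (0.1000426858663559, 0.10033587366342545), 11.66146469116211)
t 25.575 tcp [0.4442 0.1254 0.2047] yaw 0.03 F [ 0.2  1.3 -1.7] w 0.0395
delta tool [-0.0101 -0.0606  0.0047]
[(0.92, [0.4282, 0.1836, 0.0014])]
```

View pics/w13.png

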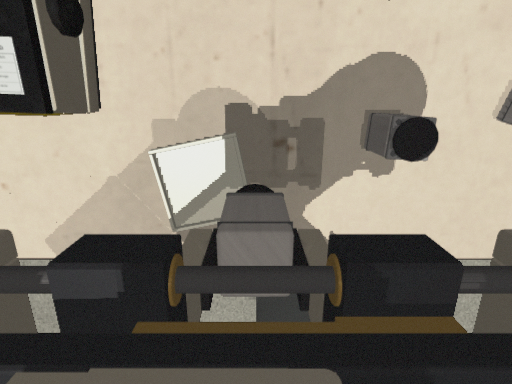

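The tray, partly hidden, is at (200,180), centre (0.4295, 0.1835). C still hangs straight, so I move over the tray and lower it.

step_arm([
  [0.03,-0.005,-0.03,0,0],
  [0.03,-0.01,-0.055,0.01,0],
  [0.03,-0.01,-0.058,0.05,0],
  [0.03,-0.01,-0.058,0.085,0],
  [0.03,-0.01,-0.058,0.105,0],
])

```text
time_s: 26.3
tcp_pos: [0.4344, 0.1802, 0.0984]
eef_rot: [179.9, 0.1, -0.1]
contact_force: [-0.4, 0.0, -1.8]
gripper_width: 0.04
```

step_arm([
  [0.03,0,0,0.005,0],
  [0.03,0,0,0.008,0],
  [0.03,0,0,0.0095,0],
  [0.03,0,0,0.0095,0],
])

```text
time_s: 26.8
tcp_pos: [0.4355, 0.1825, 0.0914]
eef_rot: [-180.0, -0.0, -0.0]
contact_force: [-1.1, 0.3, -1.6]
gripper_width: 0.0398
```

step_arm([
  [0.03,0,0,0.001,0],
  [0.03,0,0,0.002,0],
  [0.03,0,0,0.0025,0],
  [0.03,0,0,0.0025,0],
])

```text
time_s: 27.3
tcp_pos: [0.4356, 0.1826, 0.0889]
eef_rot: [-180.0, -0.1, -0.0]
contact_force: [0.2, 0.1, 5.8]
gripper_width: 0.0403
```

step_arm([
  [0.03,0,0,0,0],
  [0.045,0,0,0,0],
  [0.06,0,0,0,0],
  [0.07,0,0,0,0],
  [0.07,0,0,0,0],
], newtons=3)

```text
time_s: 27.92
tcp_pos: [0.4351, 0.1823, 0.0883]
eef_rot: [180.0, 0.0, -0.0]
contact_force: [-0.6, -0.9, 0.0]
gripper_width: 0.0675
```

step_arm([
  [0.07,0,0,-0.02,0],
  [0.07,0,0,-0.06,0],
  [0.07,-0.02,0,-0.12,0],
  [0.07,-0.04,0,-0.14,0],
  [0.07,-0.04,0,-0.14,0],
])

```text
time_s: 28.55
tcp_pos: [0.3951, 0.183, 0.2303]
eef_rot: [-179.8, -0.2, 0.0]
contact_force: [-0.4, 0.1, -0.6]
gripper_width: 0.07
```

```bash
python3 - <<'E'
from h import *
c=capture('wrist');save(c,'w14.png');W=cloud(c)
go([0.434,.186,0.2])
k=(W[...,2]>.08)&(W[...,2]<.1)&(abs(W[...,0]-.43)<.05)&(abs(W[...,1]-.183)<.05)
P=W[k];print(len(P),P.mean(0),cv2.minAreaRect(P[:,:2].astype(np.float32)),np.linalg.lstsq(np.c_[P[:,:2],np.ones(len(P))],P[:,2],rcond=None)[0])
t=capture('top');save(t,'t14.png')
pads(t,(.49,-.02),.03);pads(t,(.516,-.167),.03)
for l in['dispenser_a','petri_dish','timer','note_block','reject_tray']:
    print(l,[(round(d['p'],2),np.round(d['location'],3).tolist()) for d in spotter.tip_of('top',l)][:4])
s=capture('scene');cv2.imwrite('pics/s14.png',cv2.resize(s['image'][140:340,120:380,::-1],None,fx=3,fy=3))
E
```

```text
t 28.6 tcp [0.3951 0.1827 0.2289] yaw 0.0 F [-0.1  0.4 -0.6] w 0.0702
delta tool [ 0.0389 -0.0033  0.0289]
1807 [0.43505843 0.18119446 0.08813333] ((0.4344289302825928, 0.1812325417995453), (0.039225056767463684, 0.040023643523454666), 0.012773588299751282) [-7.85826051e-03 -9.29570115e-05  9.15689774e-02]
pad [ 0.4893 -0.0168  0.0196] mean [ 0.4895 -0.0163  0.0734] 137
barrel top 64 [ 0.4694 -0.0374  0.0553] [0.5094 0.0028 0.0675] ((0.48910146951675415, -0.017119629308581352), (0.038812488317489624, 0.03928761184215546), 87.0976791381836)
pad [ 0.5164 -0.1628  0.0198] mean [ 0.5177 -0.1631  0.0744] 103
barrel top 63 [ 0.493  -0.1867  0.0553] [ 0.5393 -0.1406  0.0675] ((0.5163897275924683, -0.16268973052501678), (0.03985988348722458, 0.03982583060860634), 72.62764739990234)
dispenser_a [(0.62, [0.489, -0.022, 0.001]), (0.6, [0.516, -0.164, 0.003]), (0.46, [0.433, 0.186, 0.092])]
petri_dish [(0.54, [0.489, -0.019, 0.065])]
timer [(0.69, [0.715, -0.194, 0.003])]
note_block [(0.87, [0.704, -0.043, 0.004])]
reject_tray [(0.61, [0.428, 0.185, -0.002])]
```

View pics/w14.png

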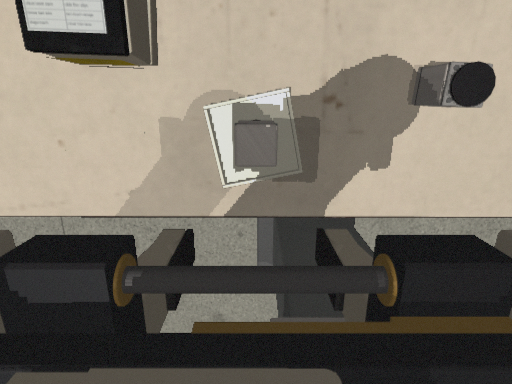

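View pics/s14.png

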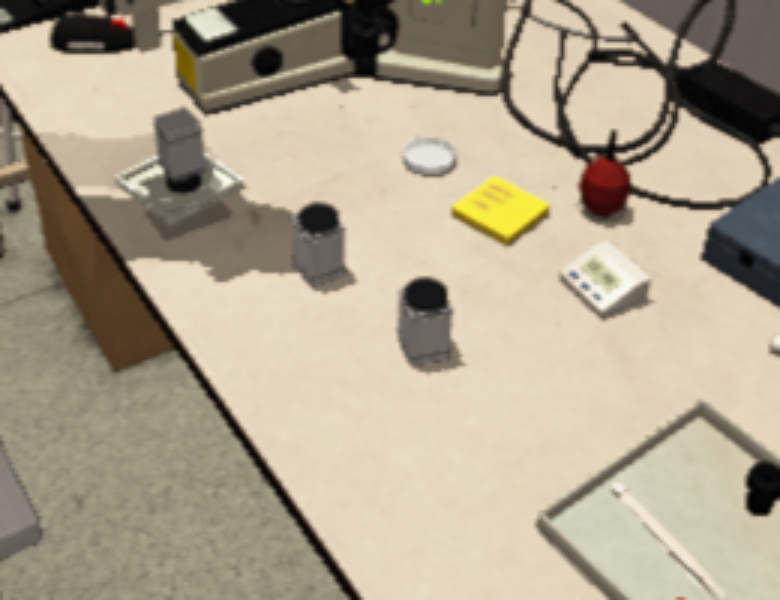

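The scene picture shows C nose up in the tray at (180,150), A at (320,240) and B at (427,320) with their pads down, and the bystanders in place. The wrist view shows C's nose at (255,145), well inside the tray. Handing in.

```bash
python3 - <<'E'
from h import *
print(workorder.close_job(),r.get_state()['time_s'])
E
```

```text
the job is handed in; nothing more can be done
the job is handed in; nothing more can be done
```

The job is handed in at about 29 s of the 72 s allowed. The sticking dispenser is upside down on its thumb pad in the reject tray, and the two good ones stand where they were with plungers home.

- **Pressing:** I pressed the dispenser at y ≈ -0.02, then the one at y ≈ -0.16. Both reached home at about 16–18 N, with pad tops at about 73–74 mm. The third, at y ≈ -0.33, stopped dead at about 14.5 mm in with 12 N on the pad, so it is the sticker.
- **Turning the sticker over:** I moved it to clear space and tried to tilt it in the grip. It slid instead of tipping, so I set it down and pushed it over onto its side. I then lifted it by the nose so the pad swung down, and carried it to the tray.
- **Last checks:**
  - **Sticker:** its nose face is level at 88 mm above the table, about 5 mm from the tray centre and clear of the walls. The gripper is well clear of it.
  - **Good dispensers:** both stand within about 1 mm of where the same camera saw them at the start. Repeat wrist readings of the middle one also agreed to about 1 mm.
  - **Bystanders:** the timer and note block read as before. In the last network check the petri dish was reported at the wrong place (on a dispenser), but the picture shows it in its place.

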